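# Load a speaker driver into a shuttered tester

## Robot

A 7-joint arm with a two-finger parallel gripper is mounted at the origin on the work surface. World frame = base frame: x ahead of the robot, y to its left, z up, the work surface at z = 0. Lengths are in m, angles in degrees, forces in N, time in s.
With the tool pointing down it reaches from about 0.4 to 0.85 m from the base axis. Payload 4.4 kg.
Tool frame: the origin (TCP) lies at the very end of the fingers, on their centre line; the grasp point (between the pads) lies 19 mm behind it (env.grasp_offset is the distance from the TCP to the grasp point, in m); z points along the fingers, y is the direction in which the jaws open and shut (so a half turn about z gives the same grasp; the last joint's range is limited). The gripper opens to 94 mm and grips with 3 to 60 N. Pads are 16 mm wide; open, the fingers measure 119 mm over their backs; the gripper's body (75 mm by 177 mm) begins 78 mm behind the grasp point.
Start: joints at [59.828, 36.005, 2.206, 86.941, -1.547, 57.084, -1.146], TCP at [0.289, -0.582, 0.205] pointing down, gripper open.
Joint ranges: [-175.42, 175.42], [-21.48, 121.26], [-71.46, 75.88], [10.55, 141.38], [-63.04, 243.04], [13.31, 113.54], [-168.57, 168.57]. Speed limits (degrees/s): [147.25, 147.25, 180, 180, 180, 180, 180].

## Interface

Orientations are given as [roll, pitch, yaw] about the fixed x, y, z axes, in that order (R = Rz(yaw) Ry(pitch) Rx(roll)).
In Python, from workcell import sensors, optics, ticket, env gives the robot as it stands.
- The arm moves only by the shell command python3 -m pendant 'ROWS' [FORCE]. ROWS is JSON, a list of rows, each a list of 3 entries, a list of its own where there are three numbers: the shift along the tool's x, y, z in cm, then the turn, a rotation vector about the tool's x, y, z in degrees, then the opening in per cent of the stroke, from 0 (shut) to 100 (fully open). A call has 1 to 12 rows; each row shifts and turns the commanded pose from where the row before left it, along the tool's axes as they then stand; what a row does not reach is not made up. A row lasts 1/8 s, in which the tool goes at most 62.5 mm and 10.7 degrees, less where a joint would pass 70% of its speed; a pose out of reach is approached as far as the arm can. A call with a gripper value outside its range is refused whole. The fingers move at their own pace and stop on an object; FORCE is the grip in N (left out, the last holds). Time passes only in rows, so rows that do not move let the fingers close. It gives the time, the measured TCP pose, the force and the opening at its end, in the units of the state.
- sensors.sense(): the state, without advancing time (a new reading comes with each control period).
- optics.read_camera(name): name is "scene" or "top" or "wrist"; returns a dict with "color" (384x512x3 uint8, red, green, blue), "fx", "fy", "cx", "cy" (pixels), "dist_coeffs" ([k1, k2, p1, p2, k3] as OpenCV has them; the pictures are not rectified), "world_from_camera" (4x4, takes a point from camera to world coordinates); the wrist camera has in their place "mount" (4x4, takes a point from camera to tool coordinates, whose origin is the TCP and whose axes are the flange's). Camera axes: x right, y down, z forward; pixel columns grow to the right and rows downward; lengths in m; the calibration is good to about 2 mm. A picture is of the moment at which its call begins: read the wrist's pose just before it. There is no depth.
- ticket.finish_job(): hands the job in, once; it reports no verdict.
The state is a dict: "t": time; "q": joint angles; "joint_velocities": joint speeds; "tau": joint torques, N m; "tool_pos": TCP position; "orientation": TCP orientation; "ft_force": force on the tool from outside, world axes, zero at the start; "torque": the same for the moment, N m; "finger_gap": finger opening in m.
Only numpy, scipy, OpenCV 4.12 (cv2) and the standard library are available. Lean on these libraries where they do the work, as an engineer would, in place of code of your own. Each camera call takes 0.05 s, during which the arm holds its last target. There are 200 camera calls.

## Task

Load the driver for testing: hold the tester's spring-closed orange flap open by pressing its yellow paddle down with one fingertip, and meanwhile, with the other fingertip, push the blue carrier by its upright tab along the lane under the flap until it is fully home against the back stop. Then let go so that the flap closes over the carrier behind the driver. Only push the carrier, never lift it, and leave the cup, dispenser and bin where they stand.

Things in the scene. Friction and masses are not known exactly. Their poses are not given: they have to be found in the camera images.
- tester: Fixed tester: aluminium plate 330 x 150 mm, top 10 mm above the table, with a straight lane leading into a white chamber (clear roof, 82 mm wide, top 63 mm above the table, walls from x 10 to 114). Origin: at table height below the middle of the mouth, on the lane's centre line; x along the lane into the chamber, away from the robot; y left; z up. Carrier stop inside at x 48.
- mouth (a point): Middle of the mouth, on the lane floor (10 mm above the table), in the plane of the orange flap (tester x 0 to 4 mm). Axes as the tester's. The lane lies before it, x -177 to 0, 46 mm wide between black guides whose tops are 17 mm above the table. Closed, the flap spans y -28 to 28 and 18 to 50 mm above the table: it clears the carrier's plate by 2 mm but bars the driver.
- hinge (a point): Point on the flap's hinge line, level with the mouth: tester x 0, y 38, 40 mm above the table. The line runs parallel to the lane (so pushing the carrier at the flap does not open it), in two bearings 14 mm wide, 48 mm high over the table, at tester x -200 and -12. The flap is on the lane's side of it, the paddle, one piece with the flap, on the other side.
- home (a point): Point fixed to the tester, on the lane floor (10 mm above the table) 30 mm inside the mouth: where the carrier's origin is when the carrier is fully home. Axes as the tester's.
- flap (a joint): Angle of the flap with its paddle, rad: 0 closed (spring shut), 0.85 fully open (hard stop). Pressing the paddle down opens it: the mouth side rises. The driver passes under it from about 0.6 up; 0.65 to 0.8 is a good opening. The spring resists with about 2 N at the paddle's middle at the start and 5 to 6 N wide open, and shuts the flap when released.
- paddle (a point): Middle of the yellow paddle's top face; moves with it. Strip 165 mm long beside the lane, tester x -195 to -30, 21 to 51 mm from the hinge line, 4 mm thick. This point is 73 mm to the left of the lane's centre line. Closed it is 51 mm above the table, the strip sloping up outward by 0.245 rad; at flap 0.7 it is 26 mm up, sloping down by 0.455 rad. Press it anywhere; a tip can slide along it.
- carrier: Loose blue carrier, about 0.14 kg, in the lane, driver towards the mouth. Origin: on its underside below the driver's centre; x towards its nose, z up. Plate 42 mm wide, 6 mm thick, x -78 to 18. On it a fixed dark green round driver, 36 mm in diameter, its front level with the nose, its top 18 mm above the underside. At the rear the upright push tab.
- tab (a point): On the carrier: middle of the push tab's rear face, 78 mm behind the carrier's origin, 20 mm above the underside; axes as the carrier's. The tab is 10 mm thick, 40 mm wide, its top 46 mm above the table. When the carrier is home the tab stays outside, this face 48 mm before the mouth.
- cup: Bystander: dark green round ear cup, 60 mm in diameter, 44 mm high, loose. Origin: centre of its underside.
- dispenser: Bystander: white dispenser bottle with steel cap, 52 mm in diameter, 110 mm high, loose. Origin: centre of its underside.
- bin: Bystander: small open blue bin, 110 x 80 mm, 45 mm high, loose. Origin: centre of its underside.
Not all that is in view belongs to the job. Leave any red look-alike of the carrier alone.

How it is judged (in metres and radians):
On the way, in this order (a step that is already met when the one before it is completed fails the run):
1. a finger holds the flap open while the carrier is still outside the mouth (value of joint flap above 0.45 rad and contact force between the fingers and tester above 0.3 N and x of carrier in the frame of home below -0.042 m), for 0.1 s.
2. the driver goes under the flap while a finger holds the flap open (value of joint flap above 0.45 rad and contact force between the fingers and tester above 0.3 N and x of carrier in the frame of home above -0.032 m).
At the end, for the whole second after the job is handed in: The carrier lies flat and at rest in the lane with its origin within 6 mm of its home place along the lane (8 mm overall), the flap closed to within 0.06 rad, the robot clear (x of carrier in the frame of home between -0.006 and 0.005 m and distance between carrier and home below 0.008 m and angle between carrier's own z axis and vertical below 0.06 rad and linear speed of carrier below 0.01 m/s and value of joint flap below 0.06 rad); the robot touches nothing.
It fails at once if the carrier is lifted or tipped (raised more than 8 mm or tilted more than 0.2 rad) (height (world z) of carrier above 0.018 m or angle between carrier's own z axis and vertical above 0.2 rad).
It fails at once if the cup is moved more than 20 mm (distance of cup from where it was at the start of the episode above 0.02 m).
It fails at once if the dispenser is moved more than 20 mm (distance of dispenser from where it was at the start of the episode above 0.02 m).
It fails at once if the bin is moved more than 20 mm (distance of bin from where it was at the start of the episode above 0.02 m).
It also fails if it takes over 48 s, if anything falls off the work surface, if the arm or the gripper's body presses on something with over 40 N, if the wrist force passes 120 N, or if a joint passes its speed limit or range.

## Working session

There is one attempt and no reset: what is moved stays moved. The work goes in short steps, Python scripts to look and compute and a shell command to move; the robot and the scene stay as the last step left them, time stands still between calls to the robot, and variables do not carry over. Pictures are saved under pics/ and viewed, about 8 in all and at most 12, crops included, and the job is handed in when it is done.

```bash
mkdir -p pics && ls && python3 - <<'E'
from workcell import sensors, optics, ticket, env
import cv2,numpy as np
s=sensors.sense();print(s)
ims=[]
for n in("top","scene"):
    c=optics.read_camera(n)
    cv2.imwrite(f"pics/{n}0.png",c["color"][:,:,::-1])
    np.save(f"{n}0.npy",c,allow_pickle=True)
    print(n,c["fx"],c["fy"],c["cx"],c["cy"],c["dist_coeffs"],np.round(c["world_from_camera"],4).tolist())
E
```

```text
pics
{'t': 0.0, 'q': array([59.82792011, 36.0571939 ,  2.2033198 , 86.99437723, -1.54584375,
       57.0838835 , -1.14585737]), 'joint_velocities': array([ 0.0068575 ,  0.0527577 , -0.00250167, -0.06999453,  0.05894251,
        0.04892717,  0.03349018]), 'tau': array([ 3.38825257e-04, -5.49735332e+01,  1.14402082e+00, -1.86635596e+01,
       -5.21173887e-02,  2.36863521e-02,  1.83388142e-04]), 'tool_pos': array([ 0.28875592, -0.58160973,  0.20458291]), 'orientation': array([-1.79894278e+02,  2.67798317e-03,  2.64021252e+01]), 'ft_force': array([-0.19253321, -0.32052616,  0.00113483]), 'torque': array([-0.05395291,  0.01285584,  0.02167321]), 'finger_gap': 0.09417436985083953}
top 386.56163377017884 386.56163377017884 249.16036606929782 190.08485810730377 [-0.04675081  0.          0.          0.          0.        ] [[-0.0113, -0.9833, 0.1815, 0.4275], [-0.9997, 0.0074, -0.0224, 0.0574], [0.0207, -0.1817, -0.9831, 0.7896], [0.0, 0.0, 0.0, 1.0]]
scene 361.1011017057439 361.1011017057439 255.96158052472245 195.13446261262564 [-0.00432276  0.          0.          0.          0.        ] [[-0.5837, 0.4332, -0.6868, 1.0976], [0.8119, 0.3032, -0.4988, 0.4465], [-0.0078, -0.8488, -0.5287, 0.4811], [0.0, 0.0, 0.0, 1.0]]
```

View pics/top0.png

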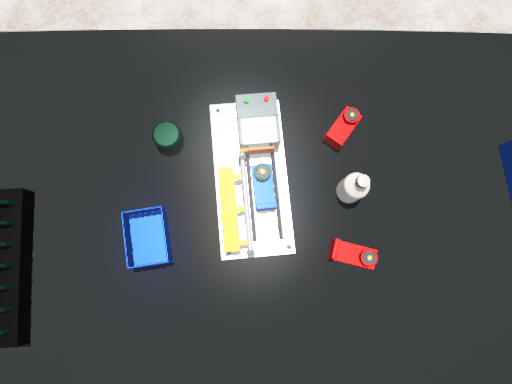

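View pics/scene0.png

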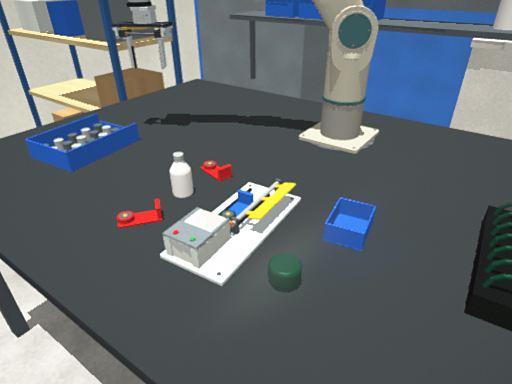

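The top view shows the tester around px (252,180), with the mouth/flap at (257,150), the yellow paddle at (230,210) and the carrier tab near (265,208). The lane runs up the image, which is world +x. The cup, bin and dispenser are well to the sides. Next I measure from the masks.

```bash
cat > h.py <<'E'
import cv2,numpy as np
from workcell import sensors, optics
def ray(c,px,T=None):
    T=np.array(c["world_from_camera"]) if T is None else T
    K=np.array([[c["fx"],0,c["cx"]],[0,c["fy"],c["cy"]],[0,0,1]])
    u=cv2.undistortPoints(np.array(px,float).reshape(-1,1,2),K,np.array(c["dist_coeffs"],float)).reshape(-1,2)
    return T[:3,3],np.c_[u,np.ones(len(u))]@T[:3,:3].T
def onplane(c,px,z,T=None):
    o,d=ray(c,px,T); return o+d*((z-o[2])/d[:,2])[:,None]
def mask(im,name):
    h=cv2.cvtColor(im,cv2.COLOR_RGB2HSV); lo,hi={"yellow":((22,150,120),(34,255,255)),"blue":((100,120,60),(125,255,255)),
     "orange":((8,130,100),(19,255,255)),"white":((0,0,150),(180,60,255))}[name]
    return cv2.inRange(h,lo,hi)
def big(m,roi=None):
    if roi: k=np.zeros_like(m);x0,y0,x1,y1=roi;k[y0:y1,x0:x1]=255;m=m&k
    cs,_=cv2.findContours(m,cv2.RETR_EXTERNAL,cv2.CHAIN_APPROX_NONE);return max(cs,key=cv2.contourArea)
E
python3 - <<'E'
from h import *
c=np.load("top0.npy",allow_pickle=True).item();im=c["color"];np.set_printoptions(precision=4,suppress=True)
roi=(205,85,300,265)
for n,z in(("white",.01),("yellow",.05),("blue",.02),("orange",.05)):
    k=big(mask(im,n),roi);b=cv2.boxPoints(cv2.minAreaRect(k));print(n,cv2.contourArea(k),b.round(1).tolist());w=onplane(c,b,z);print(w)
    e=[w[(i+1)%4]-w[i] for i in range(4)];print([(round(np.hypot(*v[:2]),4),round(np.degrees(np.arctan2(v[1],v[0])),2)) for v in e])
cv2.imwrite("pics/crop.png",cv2.resize(im[90:265,195:310,::-1],None,fx=3.4,fy=3.4,interpolation=cv2.INTER_CUBIC))
E
```

```text
white 11516.0 [[205.60000610351562, 97.0999984741211], [280.79998779296875, 90.30000305175781], [295.6000061035156, 253.60000610351562], [220.5, 260.3999938964844]]
[[ 0.7752  0.1308  0.01  ]
 [ 0.7907 -0.0314  0.01  ]
 [ 0.4416 -0.0518  0.01  ]
 [ 0.4299  0.0981  0.01  ]]
[(np.float64(0.1629), np.float64(-84.56)), (np.float64(0.3497), np.float64(-176.64)), (np.float64(0.1504), np.float64(94.47)), (np.float64(0.3469), np.float64(5.41))]Traceback (most recent call last):
  File "<stdin>", line 5, in <module>
  File "h.py", line 16, in big
    cs,_=cv2.findContours(m,cv2.RETR_EXTERNAL,cv2.CHAIN_APPROX_NONE);return max(cs,key=cv2.contourArea)
                                                                            ~~~^^^^^^^^^^^^^^^^^^^^^^^^
ValueError: max() iterable argument is empty
```

```bash
python3 - <<'E'
from h import *
c=np.load("top0.npy",allow_pickle=True).item();im=c["color"]
h=cv2.cvtColor(im,cv2.COLOR_RGB2HSV)
for p in((230,210),(232,225),(257,150),(265,185),(265,208)): print(p,h[p[1],p[0]])
cv2.imwrite("pics/crop.png",cv2.resize(im[90:265,195:310,::-1],None,fx=3.4,fy=3.4,interpolation=cv2.INTER_CUBIC))
E
```

```text
(230, 210) [ 29 102 255]
(232, 225) [ 29 103 255]
(257, 150) [  8  87 167]
(265, 185) [101  91 255]
(265, 208) [112 116 230]
```

View pics/crop.png

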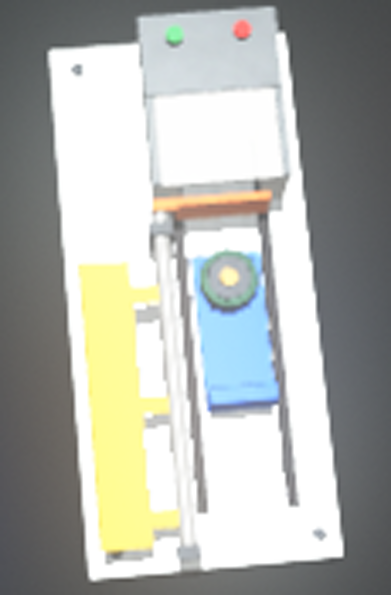

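The crop shows the closed flap at (212,207), the bearings at (160,222) and (188,553), the paddle spanning (80,265) to (152,548), the driver at (230,275) and the tab's rear top edge from (210,410) to (278,402). I turn these into positions by casting rays.

```bash
python3 - <<'E'
from h import *
c=np.load("top0.npy",allow_pickle=True).item();np.set_printoptions(precision=4,suppress=True)
P=lambda q,z:onplane(c,np.array(q)/3.4+[195,90]-.35,z)
def ln(n,w): d=w[-1]-w[0];print(n,w[:,:2].tolist(),"len",np.hypot(*d[:2]).round(4),"ang",np.degrees(np.arctan2(d[1],d[0])).round(2))
ln("shaft",P([(186,545),(164,240)],.044))
ln("padL",P([(105,552),(80,265)],.055)); ln("padR",P([(152,548),(130,264)],.047))
ln("plateL",P([(90,580),(50,48)],.01)); ln("plateR",P([(343,556),(285,35)],.01))
ln("guideR",P([(294,505),(268,215)],.017))
ln("flapbottomedge",P([(155,217),(268,211)],.018)); ln("flaptop",P([(153,200),(270,192)],.05))
ln("tabtoprear",P([(278,402),(210,410)],.046))
ln("driver",P([(230,277)]*2,.028))
ln("bearings",P([(188,560),(160,232)],.048))
E
```

```text
shaft [[0.4489056081151807, 0.041294796427141886], [0.6256285717541421, 0.0521566327391107]] len 0.1771 ang 3.52
padL [[0.4452201121806642, 0.08631219643524354], [0.608192963000217, 0.10056722605420954]] len 0.1636 ang 5.0
padR [[0.4473589081221806, 0.060381993330041864], [0.6105671151877239, 0.07203726038149746]] len 0.1636 ang 4.08
plateL [[0.43020418472288185, 0.09685804797543364], [0.7599886176515509, 0.12268881866372885]] len 0.3308 ang 4.48
plateR [[0.44240044660827904, -0.05172796072390507], [0.768348786004194, -0.02580737488002608]] len 0.327 ang 4.55
guideR [[0.47218604596861025, -0.022858354302126467], [0.6481868117545639, -0.011586275650603627]] len 0.1764 ang 3.66
flapbottomedge [[0.6470010737444232, 0.05732542780730996], [0.6504273895693862, -0.01155604244207601]] len 0.069 ang -87.15
flaptop [[0.6481884561963841, 0.058423193942050436], [0.6527186051629988, -0.010142508240781577]] len 0.0687 ang -86.22
tabtoprear [[0.5291840070369396, -0.012186981050010197], [0.5249207114741316, 0.02677789355984281]] len 0.0392 ang 96.24
driver [[0.6069204406878291, 0.01294757695125668], [0.6069204406878291, 0.01294757695125668]] len 0.0 ang 0.0
bearings [[0.4404919393868763, 0.04036034433096232], [0.6293925159461429, 0.054475938121289404]] len 0.1894 ang 4.27
```

```bash
python3 -m pendant '[[[0,0,0],[0,0,7.3],66],[[0,0,0],[0,0,7.3],66],[[0,0,0],[0,0,7.4],66],[[1.9,-4.3,0],[0,0,0],66],[[1.9,-4.3,0],[0,0,0],66],[[1.9,-4.3,0],[0,0,0],66],[[1.9,-4.3,0],[0,0,0],66],[[1.9,-4.3,0],[0,0,0],66],[[1.9,-4.3,0],[0,0,0],66],[[1.9,-4.3,0],[0,0,0],66],[[1.9,-4.3,0],[0,0,0],66],[[1.9,-4.3,0],[0,0,0],66]]' 20
python3 -m pendant '[[[1.9,-4.3,0],[0,0,0],66],[[1.9,-4.3,0],[0,0,0],66],[[1.9,-4.3,0],[0,0,0],66],[[1.9,-4.3,0],[0,0,0],66],[[1.7,-4.8,0],[0,0,0],66],[[0,0,0],[0,0,0],66],[[0,0,0],[0,0,0],66]]'
```

```text
t: 1.6
tool_pos: [0.4301, -0.1817, 0.2054]
orientation: [-180.0, 0.0, 4.4]
ft_force: [1.1, 0.2, -0.1]
finger_gap: 0.0618
t: 2.48
tool_pos: [0.5052, 0.0426, 0.2052]
orientation: [180.0, 0.1, 4.4]
ft_force: [0.4, -1.0, -0.2]
finger_gap: 0.0619
```

```bash
python3 - <<'E'
from h import *
s=sensors.sense();c=optics.read_camera("wrist");c["tool"]=(s["tool_pos"],s["orientation"])
np.save("w1.npy",c,allow_pickle=True);print(s["tool_pos"],s["orientation"],np.round(c["mount"],3).tolist())
cv2.imwrite("pics/w1.png",cv2.resize(c["color"][:,:,::-1],None,fx=1.5,fy=1.5,interpolation=cv2.INTER_CUBIC))
E
```

```text
[0.50518893 0.04262285 0.20518179] [1.79959157e+02 6.04178712e-02 4.39778262e+00] [[-0.001, -0.973, -0.23, 0.066], [1.0, -0.001, -0.0, 0.001], [0.0, -0.23, 0.973, -0.18], [0.0, 0.0, 0.0, 1.0]]
```

View pics/w1.png

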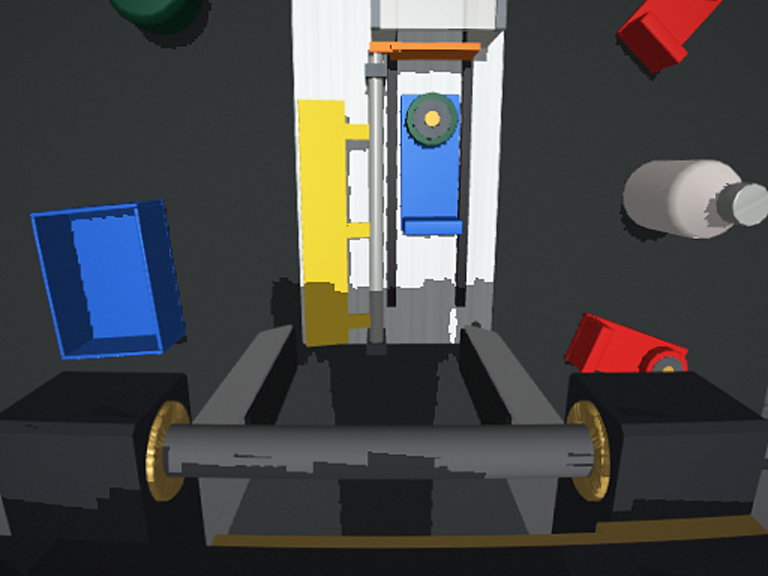

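The wrist view is well aligned with the lane. The driver is at (432,118), the tab's top from (404,220) to (462,234), the shaft at x about 376, the paddle at x 300–349 and the flap's lower edge at y about 57. Now I compute these relative to the TCP.

```bash
python3 - <<'E'
from h import *
from scipy.spatial.transform import Rotation as R
c=np.load("w1.npy",allow_pickle=True).item();p,o=c["tool"]
T=np.eye(4);T[:3,:3]=R.from_euler("xyz",o,degrees=True).as_matrix();T[:3,3]=p;W=T@c["mount"]
np.set_printoptions(precision=4,suppress=True)
for n,q,z in(("driver",(432,118),.028),("tab top rear L",(404,235),.046),("tab top rear R",(462,234),.046),("shaft rear",(376.5,335),.044),("shaft front",(376.5,85),.044),
 ("padL rear",(305,345),.055),("padR rear",(349,345),.047),("padL front",(299,100),.055),("padR front",(345,102),.047),("flap L top near",(370,53),.05),("flap R bottom",(479,59),.018),("bearing front rear edge",(376,77),.048),("guideR",(461,300),.017),("guideL",(391,300),.017)):
    w=onplane(c,np.array([q])/1.5-.17,z,W)[0];print(n,w,"tool",((w-p)@T[:3,:3]*100).round(2)[:2])
E
```

```text
driver [0.6087 0.012  0.028 ] tool [10.11  3.83]
tab top rear L [0.5288 0.0254 0.046 ] tool [2.24 1.89]
tab top rear R [ 0.5326 -0.0142  0.046 ] tool [2.32 5.86]
shaft rear [0.4551 0.0386 0.044 ] tool [-5.  0.]
shaft front [0.6249 0.0515 0.044 ] tool [12.02  0.03]
padL rear [0.4477 0.0883 0.055 ] tool [-5.37 -5.01]
padR rear [0.4471 0.0578 0.047 ] tool [-5.66 -1.97]
padL front [0.6106 0.0995 0.055 ] tool [10.96 -4.87]
padR front [0.6124 0.0709 0.047 ] tool [10.92 -2.01]
flap L top near [0.643  0.0569 0.05  ] tool [13.87 -0.38]
flap R bottom [ 0.6521 -0.0178  0.018 ] tool [14.21  7.14]
bearing front rear edge [0.6291 0.0521 0.048 ] tool [12.44 -0.  ]
guideR [ 0.4789 -0.0244  0.017 ] tool [-3.12  6.47]
guideL [0.4748 0.029  0.017 ] tool [-3.11  1.11]
```

The fingers are already centred: the shaft is at tool y 0 and the tab face at tool x +2.3 cm. The mouth is at about +14.1 cm, so the push ends with the TCP about 8.5 cm further on. I descend to just above the paddle, then press.

```bash
python3 -m pendant '[[[0,0,3.5],[0,0,0],66],[[0,0,3.5],[0,0,0],66],[[0,0,3.5],[0,0,0],66],[[0,0,3.5],[0,0,0],66],[[0,0,0],[0,0,0],66],[[0,0,0],[0,0,0],66]]'
python3 -m pendant '[[[0,0,0.6],[0,0,0],66],[[0,0,0.5],[0,0,0],66],[[0,0,0.5],[0,0,0],66],[[0,0,0.5],[0,0,0],66],[[0,0,0.5],[0,0,0],66],[[0,0,0.5],[0,0,0],66],[[0,0,0],[0,0,0],66],[[0,0,0],[0,0,0],66]]'
```

```text
t: 3.28
tool_pos: [0.5064, 0.0423, 0.0665]
orientation: [180.0, -0.1, 4.3]
ft_force: [0.6, -1.2, 0.9]
finger_gap: 0.0621
t: 4.28
tool_pos: [0.506, 0.0435, 0.0346]
orientation: [-180.0, -0.0, 4.4]
ft_force: [0.9, 2.3, 2.8]
finger_gap: 0.0619
```

```bash
python3 -m pendant '[[[0,0,0.3],[0,0,0],66],[[0,0,0.3],[0,0,0],66],[[0,0,0],[0,0,0],66],[[0,0,0],[0,0,0],66]]' && python3 - <<'E'
from h import *
c=optics.read_camera("scene");d=optics.read_camera("wrist")
a=cv2.resize(c["color"][170:280,150:310],None,fx=5,fy=5,interpolation=cv2.INTER_CUBIC)[:,:,::-1]
cv2.imwrite("pics/s2.png",a);cv2.imwrite("pics/w2.png",d["color"][:,:,::-1])
E
```

```text
t: 4.78
tool_pos: [0.506, 0.0423, 0.0286]
orientation: [179.9, -0.0, 4.3]
ft_force: [1.6, -1.0, 5.6]
finger_gap: 0.0622
```

View pics/s2.png

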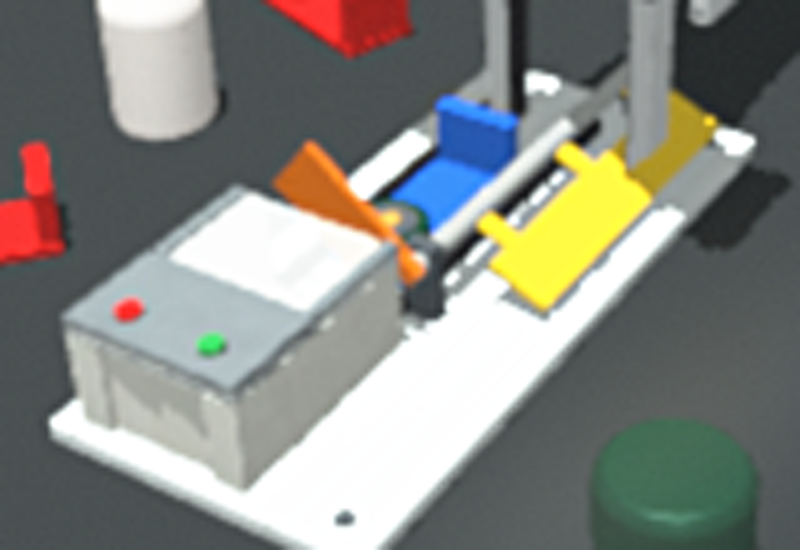

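View pics/w2.png

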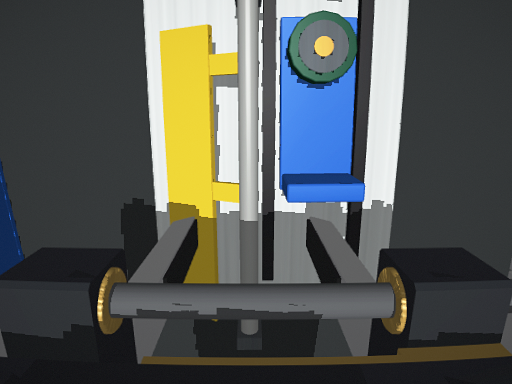

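The scene crop shows the flap well open (orange strip from (310,150) to (415,275)), one finger on the paddle and the other standing behind the tab. The wrist view agrees, with the tab at (325,190) just ahead of the right finger. I push slowly now.

```bash
python3 -m pendant '[[[0.6,0,0],[0,0,0],66],[[0.6,0,0],[0,0,0],66],[[0.5,0,0],[0,0,0],66],[[0.5,0,0],[0,0,0],66],[[0.5,0,0],[0,0,0],66],[[0.5,0,0],[0,0,0],66],[[0.5,0,0],[0,0,0],66],[[0.5,0,0],[0,0,0],66]]'
python3 -m pendant '[[[0.5,0,0],[0,0,0],66],[[0.5,0,0],[0,0,0],66],[[0.5,0,0],[0,0,0],66],[[0.5,0,0],[0,0,0],66],[[0.5,0,0],[0,0,0],66],[[0.4,0,0],[0,0,0],66],[[0.4,0,0],[0,0,0],66],[[0,0,0],[0,0,0],66]]'
```

```text
t: 5.88
tool_pos: [0.5479, 0.0465, 0.0285]
orientation: [180.0, 0.0, 4.4]
ft_force: [-3.7, 1.6, 4.7]
finger_gap: 0.062
t: 6.88
tool_pos: [0.5815, 0.0491, 0.0286]
orientation: [180.0, -0.1, 4.4]
ft_force: [-2.6, 1.4, 4.6]
finger_gap: 0.062
```

```bash
python3 -m pendant '[[[0.3,0,0],[0,0,0],66],[[0.2,0,0],[0,0,0],66],[[0.2,0,0],[0,0,0],66],[[0,0,0],[0,0,0],66]]'
python3 -m pendant '[[[0.2,0,0],[0,0,0],66],[[0,0,0],[0,0,0],66]]'
```

```text
t: 7.38
tool_pos: [0.5879, 0.0496, 0.0285]
orientation: [180.0, -0.0, 4.4]
ft_force: [-3.6, 1.4, 4.0]
finger_gap: 0.0621
t: 7.62
tool_pos: [0.5888, 0.0496, 0.0284]
orientation: [-180.0, 0.1, 4.4]
ft_force: [-4.6, 1.1, 5.7]
finger_gap: 0.0618
```

```bash
python3 -m pendant '[[[0.2,0,0],[0,0,0],66],[[0,0,0],[0,0,0],66],[[0,0,0],[0,0,0],66]]'
python3 -m pendant '[[[0.2,0,0],[0,0,0],66],[[0,0,0],[0,0,0],66],[[0,0,0],[0,0,0],66]]'
```

```text
t: 8.0
tool_pos: [0.5888, 0.0496, 0.0283]
orientation: [-180.0, 0.3, 4.3]
ft_force: [-8.5, 2.4, 8.5]
finger_gap: 0.0621
t: 8.38
tool_pos: [0.5888, 0.0495, 0.028]
orientation: [-180.0, 0.5, 4.3]
ft_force: [-11.1, 1.6, 9.6]
finger_gap: 0.062
```

The TCP has stopped moving and the push force is rising (4.6, then 8.5, then 11 N), so the carrier is against the stop at about the expected travel. I back off the tab first, then lift.

```bash
python3 -m pendant '[[[-0.5,0,0],[0,0,0],66],[[-0.6,0,0],[0,0,0],66],[[-0.5,0,0],[0,0,0],66],[[0,0,-0.8],[0,0,0],66],[[0,0,-0.8],[0,0,0],66],[[0,0,-0.8],[0,0,0],66],[[0,0,-1.5],[0,0,0],66],[[0,0,-2.5],[0,0,0],66],[[-1.5,0,-3],[0,0,0],66],[[-2,0,-3],[0,0,0],66],[[-2,0,-3],[0,0,0],66],[[0,0,0],[0,0,0],66]]' && python3 -m pendant '[[[0,0,0],[0,0,0],66],[[0,0,0],[0,0,0],66],[[0,0,0],[0,0,0],66]]' && python3 - <<'E'
from h import *
from scipy.spatial.transform import Rotation as R
s=sensors.sense();c=optics.read_camera("wrist");c["tool"]=(s["tool_pos"],s["orientation"])
np.save("w3.npy",c,allow_pickle=True)
cv2.imwrite("pics/w3.png",cv2.resize(c["color"][:220,130:400,::-1],None,fx=2.7,fy=2.7,interpolation=cv2.INTER_CUBIC))
d=optics.read_camera("scene")
cv2.imwrite("pics/s3.png",cv2.resize(d["color"][170:280,150:310],None,fx=5,fy=5,interpolation=cv2.INTER_CUBIC)[:,:,::-1])
E
```

```text
t: 9.88
tool_pos: [0.5226, 0.0442, 0.1849]
orientation: [-180.0, -0.2, 4.4]
ft_force: [0.5, 1.0, -0.3]
finger_gap: 0.062
t: 10.25
tool_pos: [0.5225, 0.0445, 0.1815]
orientation: [180.0, 0.1, 4.4]
ft_force: [0.4, 0.0, 0.0]
finger_gap: 0.0619
```

View pics/w3.png

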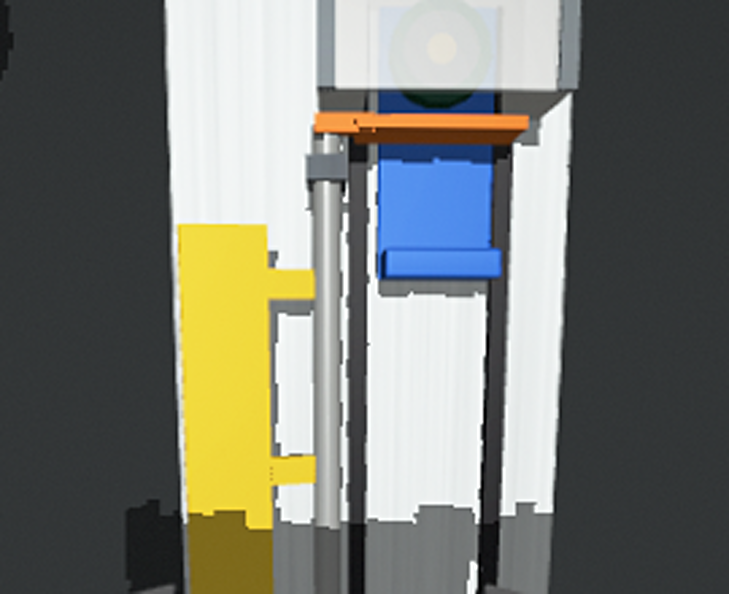

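View pics/s3.png

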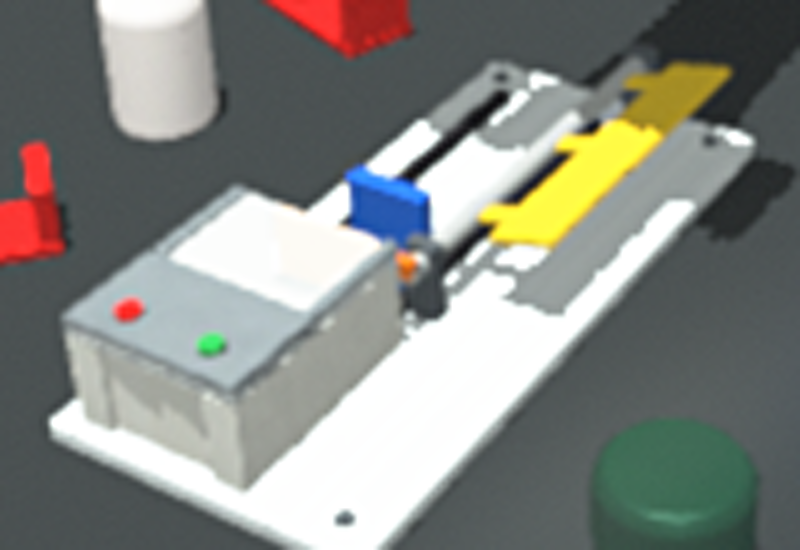

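Both views show the flap closed, with the driver inside the chamber at (440,48) and the tab outside at (440,277). One last check of the tab-to-mouth distance, which should be 48 mm.

```bash
python3 - <<'E'
from h import *
from scipy.spatial.transform import Rotation as R
c=np.load("w3.npy",allow_pickle=True).item();p,o=c["tool"]
T=np.eye(4);T[:3,:3]=R.from_euler("xyz",o,degrees=True).as_matrix();T[:3,3]=p;W=T@c["mount"]
u=T[:3,0]
f=lambda q,z:onplane(c,np.array([q])/2.7+[130,0]-.3,z,W)[0]@u
tab=f((440,278),.046)
print("tab to flap low edge",f((440,143),.018)-tab,"flap top far edge",f((440,114),.05)-tab,"tab to bearing rear edge (-19 or so)",f((326,181),.048)-tab)
E
```

```text
tab to flap low edge 0.048801414931634146 flap top far edge 0.052489918878476316 tab to bearing rear edge (-19 or so) 0.0314808175983331
```

The tab face is 48.8 mm before the flap's near face (48 expected), and the flap's far top edge is at 52.5 mm (52 expected). The carrier is home, so I hand the job in.

```bash
python3 -c "
from workcell import ticket,sensors
print(ticket.finish_job());print(sensors.sense()['ft_force'])"
```

```text
the job is handed in; nothing more can be done
None
the job is handed in; nothing more can be done
```

The driver is loaded and the job is handed in at about 10 s of the 48 s allowed; no verdict was reported.

**What I did:** I found the tester, paddle and carrier in the top and wrist images. With the jaws set across the lane, one fingertip pressed the paddle down to an estimated 0.7 rad flap opening, with about 5 N on the fingertip. The other fingertip then pushed the tab about 70 mm, until the tip stopped and the push force climbed to 11 N. I backed off the tab first, then lifted clear.

**Last checks:**
- **Carrier:** the tab's rear face measured 48.8 mm before the flap (48 mm expected). The camera calibration is good to about 2 mm, so this fits the 6 mm limit.
- **Flap:** it looks closed in both views, with its far top edge at 52.5 mm (52 mm expected). I judged this from the pictures and did not measure the angle.
- **Robot:** it is clear at a height of 0.18 m with near-zero wrist force.
- **Bystanders:** I never touched or approached the cup, dispenser or bin. I did not measure their positions again afterwards.

No check failed or disagreed.

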